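Shake off and park a hanging slide carrier

ROBOT

A 6-joint arm with a two-finger parallel gripper is mounted at the origin on the work surface. World frame = base frame: x ahead of the robot, y to its left, z up, the work surface at z = 0. Lengths are in m, angles in degrees, forces in N, time in s.
With the tool pointing down it reaches from about 0.375 to 0.9 m from the base axis. Payload 3.1 kg.
Tool frame: the origin (TCP) lies at the very end of the fingers, on their centre line; the grasp point (between the pads) lies 19 mm behind it (bot.tcp_to_grasp is the distance from the TCP to the grasp point, in m); z points along the fingers, y is the line along which they close (so a half turn about z gives the same grasp; the last joint's range is limited). The gripper opens to 87 mm and grips with 3 to 60 N. Pads are 19 mm wide; open, the fingers measure 117 mm over their backs; the gripper's body (75 mm by 190 mm) begins 51 mm behind the grasp point.
Start: joints at [65.403, 30.224, 82.088, -0, 67.689, -10.227], TCP at [0.155, 0.605, 0.223] pointing down, gripper open.
Joint ranges: [-176.69, 176.69], [-43.24, 126.21], [12.49, 139.97], [-82, 262], [0, 151.66], [-163.58, 163.58]. Speed limits (degrees/s): [159.86, 159.86, 180, 180, 180, 180].

INTERFACE

Orientations are given as a 3x3 rotation matrix whose columns are the frame's x, y, z axes.
In Python, from rig import telemetry, capture, camera_info, job, bot gives the robot as it stands. The module is installed in compiled form; this text tells all that it offers.
- The arm moves only by the tool carry_out, never from a script. Its argument "deltas" is a list that holds one entry, the list of rows, each a list of 7 numbers: the shift along the tool's x, y, z scaled (see below), then the turn, a rotation vector about the tool's x, y, z scaled (see below), then the closure, from -1 (fully open) to 1 (shut). In form: [[[dx, dy, dz, ax, ay, az, claw], ...]]. A call has exactly 10 rows; each row is the pose to reach, as a shift and turn from the pose commanded when the call began, along the tool's axes at that moment, turning the shorter way round; what a row does not reach only later rows make up. The controller multiplies each number of a shift by 15 cm and each number of a turn by 360 degrees. A row lasts 1/12 s, in which the tool goes at most 41.7 mm and 7.16 degrees, less where a joint would pass 70% of its speed; a pose out of reach is approached as far as the arm can. A call with a number of a shift or a turn outside -1 to 1 is refused whole. A call with a gripper value outside its range is refused whole. The fingers move at their own pace and stop on an object; the grip force is fixed at half the most. Time passes only in rows, so rows that repeat a pose let the fingers close, or fill a call up. It gives the time, the measured TCP pose, the force, the opening and the grip force at its end, in the units of the state.
- telemetry.read_state(): the state, without advancing time (a new reading comes with each control period).
- capture(name): name is "scene" or "top" or "wrist"; returns the picture (400x640x3 uint8, red, green, blue); there is no depth.
- camera_info(name): a dict with "mtx" (3x3 intrinsics, pixels), "cam_to_world" (4x4, takes a point from camera to world coordinates); the wrist camera has in their place "T_tool_cam" (4x4, takes a point from camera to tool coordinates, whose origin is the TCP and whose axes are the flange's). Camera axes: x right, y down, z forward; pixel columns grow to the right and rows downward; lengths in m; the calibration is good to about 2 mm. A picture is of the moment at which its call begins: read the wrist's pose just before it. camera_info takes no time and is no camera call.
- job.hand_in(): hands the job in; it is judged then, once.
The state is a dict: "time_s": time; "joint_positions": joint angles; "qvel": joint speeds; "tau": joint torques, N m; "position": TCP position; "tcp_rot": TCP orientation; "force": force on the tool from outside, world axes, zero at the start; "moment": the same for the moment, N m; "opening": opening from 0.0 (shut) to 1.0 (fully open); "grasp_force": force on a finger pad.
Only numpy, scipy, OpenCV 4.12 (cv2) and the standard library are available. Lean on these libraries where they do the work, as an engineer would, in place of code of your own. Each camera call takes 0.05 s, during which the arm holds its last target. There are 200 camera calls.

TASK

Take the trolley by its red block and, over the white rinse tray, shake the drips off the hanging slide carrier: rock it at least two full times to 15 degrees or more each way, but never past 30 degrees. Then bring the trolley over the middle of the blue drain tray (within 2 cm along the rail), calm the carrier until it hangs level (within 3 degrees) and keep it so for at least three seconds, then let go and leave it parked there, still. Never touch the carrier or its slides with the gripper, and leave the other things on the bench alone.

Things in the scene. Friction and masses are not known exactly. Their poses are not given: they have to be found in the camera images.
- stainer: Staining station, fixed on the bench: steel base plate 200 x 860 mm, 12 mm thick, two white posts 400 mm left and right of the middle, and an aluminium rail between them, 24 mm wide, underside 245 mm and top 265 mm above the bench. Origin: middle of the plate, on the bench. Its y axis runs along the rail, x across it, z up.
- trolley (a joint): Place of the grey trolley along the rail (m): 0 at the middle of the rail, positive towards the station's +y; stops at -0.30 and 0.30. About 0.35 kg, 1.5 N of sliding friction and 2 N s/m of drag: it stays where it is left.
- grip (a point): Grip point in the red block on top of the trolley. The block is 28 x 28 mm, square to the rail, 62 mm tall; this point is on its axis at 315 mm above the bench, 22 mm below the block's top and 40 mm above the grey trolley body (50 mm across the rail, 60 mm along it). Moves with the trolley.
- pivot (a point): Middle of the trolley's pivot pin, 180 mm above the bench, straight below the grip point. The carrier hangs here.
- swing (a joint): Tilt of the carrier on its pivot (rad), about the station's x axis, 0 when level, positive when its +y end is up. Nearly frictionless: once rocked it goes on for minutes. Pendulum: angle'' = -w^2 angle - a/Leff, a = trolley's acceleration along the station's +y; nominal w = 5.5 rad/s (period 1.14 s), Leff = 0.33 m; w varies by up to 12 percent with the unknown load.
- racks: The hanging carrier: two steel side bars 236 mm long carrying a green slide rack at each end (62 mm along the rail, 88 mm across, hanging to 43 mm below the pivot) and an orange slide tray in the middle (to 48 mm below). About 0.6 kg in all. Origin on the pivot; its y axis runs along the carrier, level when it hangs still.
- rinse: White rinse tray with pale blue floor, open, 140 mm across the rail, 270 mm along it, 45 mm tall, standing on the station's plate under the rail. Origin: centre of its underside; y axis along the rail.
- drain: Blue drain tray with steel bars over a black floor, same size as the rinse tray, under the other half of the rail. Origin: centre of its underside; y axis along the rail.
- reagent: Bystander: amber reagent bottle, 72 mm wide, 150 mm tall. Leave it alone.
- fixative: Bystander: white jar with blue cap, 60 mm wide, 120 mm tall. Leave it alone.
- beaker: Bystander: pale blue beaker, 76 mm wide, 90 mm tall. Leave it alone.
- gluepot: Bystander: small green pot with white cap, 50 mm wide, 70 mm tall. Leave it alone.

How it is judged (in metres and radians):
On the way, in this order (a step that is already met when the one before it is completed fails the run):
1. over the rinse tray (within 7 cm along the rail) the carrier rocks to 15 degrees with its +y end up (y of pivot in the frame of rinse between -0.07 and 0.07 m and value of joint swing above 0.26 rad).
2. still there, it rocks to 15 degrees the other way (y of pivot in the frame of rinse between -0.07 and 0.07 m and value of joint swing below -0.26 rad).
3. still there, it rocks back to 15 degrees with its +y end up (all of step 1).
4. the carrier is over the middle of the drain tray (2 cm) and hangs level within 0.06 rad for 3 s (y of pivot in the frame of drain between -0.02 and 0.02 m and value of joint swing between -0.06 and 0.06 rad), for 3 s.
At the end, for the whole second after the job is handed in: The trolley is let go with its pivot within 2 cm, along the rail, of the middle of the drain tray; the carrier stays level within 0.06 rad and the trolley stands still (all of step 4 and velocity of joint trolley between -0.02 and 0.02 m/s and velocity of joint swing between -0.4 and 0.4 rad/s); the robot touches nothing.
It fails at once if the carrier tips past 0.60 rad (34 degrees): slides fall out (value of joint swing above 0.6 rad or value of joint swing below -0.6 rad).
It fails at once if the robot touches the carrier (contact force between any of the fingers, the arm and racks above 0.5 N).
It fails at once if a bystander is moved more than 2 cm (distance of any of reagent, fixative, beaker, gluepot from where it was at the start of the episode above 0.02 m).
It also fails if it takes over 64 s, if anything falls off the work surface, if the arm or the gripper's body presses on something with over 40 N, if the wrist force passes 120 N, or if a joint passes its speed limit or range.

## Working session

There is one attempt and no reset: what is moved stays moved. The work goes in short steps, Python scripts to look and compute and a tool call to move; the robot and the scene stay as the last step left them, time stands still between calls to the robot, and variables do not carry over. Pictures are saved under pics/ and viewed, at most 10 in all, crops included, and the job is handed in when it is done.

Besides the shell and the picture viewer there is one more tool, called after "Call:" as name(argument=value, ...) on one line, values as JSON. carry_out: Moves the arm, as the interface text tells. Its arguments: {"type":"object","properties":{"deltas":{"type":"array","items":{"type":"array","items":{"type":"array","items":{"type":"number"}}}}},"required":["deltas"]}

```bash
mkdir -p pics; python3 - <<'E'
from rig import telemetry,capture,camera_info
import cv2,numpy as np
print(telemetry.read_state())
for n in("scene","top"):
    im=capture(n);np.save(f"pics/{n}0.npy",im);cv2.imwrite(f"pics/{n}0.png",im[:,:,::-1]);print(camera_info(n))
E
```

```text
{'time_s': 0.0, 'joint_positions': array([ 6.54030431e+01,  3.02784520e+01,  8.21571352e+01, -1.01347847e-04,
        6.76913470e+01, -1.02269351e+01]), 'qvel': array([-0.11355571,  0.01771967, -0.03224578, -0.03848973, -0.04252453,
       -0.00139639]), 'tau': array([-1.84423741e-03, -4.40039241e+01, -1.76590419e+01,  6.30018348e-02,
        5.80154860e-02, -1.72903806e-04]), 'position': array([0.15476476, 0.60475967, 0.22157302]), 'tcp_rot': array([[-9.68713135e-01,  2.48181416e-01, -9.20641448e-04],
       [ 2.48182815e-01,  9.68711118e-01, -2.01506913e-03],
       [ 3.91732896e-04, -2.18051132e-03, -9.99997546e-01]]), 'force': array([-1.08686425, -1.16888402, -0.24598052]), 'moment': array([-0.0204494 ,  0.06595803,  0.00065564]), 'grasp_force': 0.0, 'opening': 1.000696236415408}
{'mtx': array([[426.59171619,   0.        , 324.06874832],
       [  0.        , 426.59171619, 208.15304867],
       [  0.        ,   0.        ,   1.        ]]), 'cam_to_world': array([[ 0.50186762,  0.62764625, -0.59513786,  1.38936147],
       [ 0.86493121, -0.36798062,  0.34129791, -0.25235773],
       [-0.00478484, -0.68603968, -0.72754839,  1.21112256],
       [ 0.        ,  0.        ,  0.        ,  1.        ]])}
{'mtx': array([[377.013813  ,   0.        , 314.38959803],
       [  0.        , 377.013813  , 203.03985914],
       [  0.        ,   0.        ,   1.        ]]), 'cam_to_world': array([[ 0.00570945, -0.98528718,  0.1708115 ,  0.41665147],
       [-0.99990067, -0.00782621, -0.01172155,  0.20503783],
       [ 0.0128859 , -0.17072761, -0.985234  ,  1.21208745],
       [ 0.        ,  0.        ,  0.        ,  1.        ]])}
```

View pics/scene0.png

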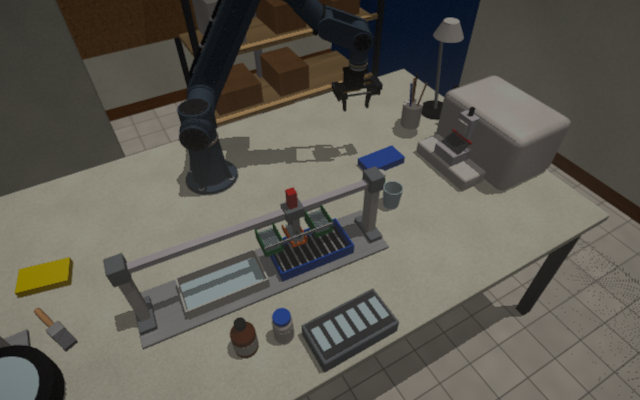

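View pics/top0.png

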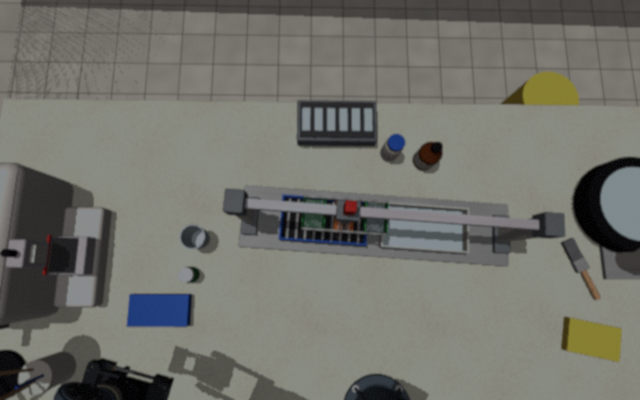

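The scene view has the red block at (291,196), the white tray around (222,284) and the blue tray around (311,248). In the top view the block is at (350,208), with the white tray at (425,230), the blue tray at (323,222) and the posts at (235,200) and (550,222). I'll enlarge both views.

```bash
cat > h.py <<'E'
import numpy as np,cv2
from rig import camera_info
def ray(n,u,v):
    c=camera_info(n);T=c["cam_to_world"];d=T[:3,:3]@np.linalg.inv(c["mtx"])@[u,v,1];return T[:3,3],d
def onz(n,u,v,z):
    o,d=ray(n,u,v);return o+d*(z-o[2])/d[2]
def tri(u1,v1,u2,v2):
    o1,d1=ray("scene",u1,v1);o2,d2=ray("top",u2,v2)
    s,_,_,_=np.linalg.lstsq(np.c_[d1,-d2],o2-o1,rcond=None);a=o1+d1*s[0];b=o2+d2*s[1];return (a+b)/2,np.linalg.norm(a-b)
E
python3 - <<'E'
from h import *
t=np.load("pics/top0.npy");s=np.load("pics/scene0.npy")
c=np.ascontiguousarray(np.clip(t[170:280,220:570]*1.5,0,255).astype(np.uint8)[:,:,::-1]);cv2.imwrite("pics/tc.png",cv2.resize(c,(790,248),interpolation=cv2.INTER_CUBIC))
c=np.clip(s[160:350,100:400]*1.7,0,255).astype(np.uint8)[:,:,::-1];cv2.imwrite("pics/sc.png",cv2.resize(c,(780,494),interpolation=cv2.INTER_CUBIC))
for n,im in(("top",t),("scene",s)):
    h=cv2.cvtColor(im,cv2.COLOR_RGB2HSV)
    for nm,lo,hi in(("red",(0,170,70),(4,255,255)),("red2",(174,170,70),(180,255,255)),("blue",(105,130,30),(128,255,255))):
        k,l,st,ce=cv2.connectedComponentsWithStats(cv2.inRange(h,lo,hi))
        print(n,nm,[(st[i].tolist(),ce[i].round(1).tolist()) for i in range(1,k) if st[i][4]>25])
E
```

```text
top red [([344, 201, 12, 12, 115], [350.0, 206.5])]
top red2 []
top blue [([388, 135, 16, 16, 203], [395.8, 142.3]), ([283, 195, 20, 5, 56], [291.3, 197.0]), ([279, 212, 88, 34, 335], [319.5, 237.9]), ([128, 295, 63, 31, 1885], [158.9, 310.0])]
scene red [([286, 188, 10, 8, 51], [290.3, 191.5])]
scene red2 []
scene blue [([360, 0, 17, 13, 155], [369.3, 5.2]), ([379, 0, 101, 80, 5583], [423.1, 34.6]), ([368, 20, 7, 18, 76], [371.8, 26.8]), ([332, 44, 18, 15, 112], [341.0, 50.0]), ([368, 46, 6, 26, 90], [369.9, 58.3]), ([359, 146, 45, 22, 570], [381.1, 157.6]), ([276, 230, 77, 49, 411], [312.8, 261.3]), ([273, 308, 17, 17, 233], [281.1, 316.3])]
```

View pics/tc.png

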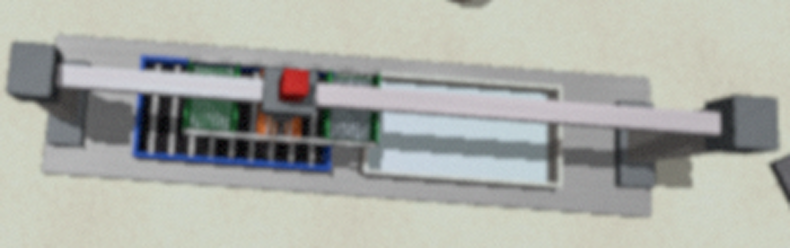

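View pics/sc.png

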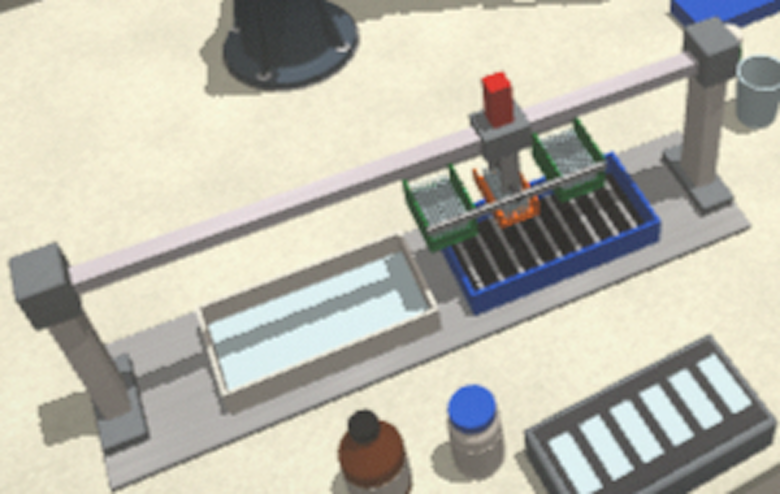

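```bash
python3 - <<'E'
from h import *
T=lambda p:(220+p[0]/2.257,170+p[1]/2.257)
S=lambda p:(100+p[0]/2.6,160+p[1]/2.6)
def pr(nm,n,ps,z):
    f=T if n=="top" else S
    print(nm,n,[onz(n,*f(p),z)[:2].round(4).tolist() for p in ps])
pr("plate","top",[(57,35),(650,77),(650,215),(42,172)],.012)
pr("blue","top",[(143,57),(135,156),(330,171)],.057)
pr("white","top",[(364,172),(558,187),(560,88)],.057)
pr("blue","scene",[(615,157),(660,212),(478,291)],.057)
pr("white","scene",[(200,310),(222,388),(438,303),(403,236)],.057)
pr("block","top",[(297,80)],.337);pr("block","scene",[(497,79)],.337)
pr("rail ends top","top",[(60,76),(720,122)],.265);
pr("rail","scene",[(75,275),(690,62)],.265)
print(tri(*S((497,79)),*T((297,80))))
E
```

```text
plate top [[0.6807, 0.4157], [0.6262, -0.4387], [0.4299, -0.4225], [0.4844, 0.4294]]
blue top [[0.6408, 0.2882], [0.5042, 0.2963], [0.4857, 0.0322]]
white top [[0.4846, -0.0139], [0.4661, -0.2767], [0.6019, -0.2881]]
blue scene [[0.5208, 0.2974], [0.6348, 0.2983], [0.6262, 0.0325]]
white scene [[0.4777, -0.2776], [0.5976, -0.2875], [0.6172, -0.0185], [0.4988, -0.0136]]
block top [[0.5633, 0.1069]]
block scene [[0.5635, 0.1104]]
rail ends top top [[0.5778, 0.3662], [0.5311, -0.3782]]
rail scene [[0.5334, -0.3729], [0.5897, 0.3602]]
(array([0.56380941, 0.1084994 , 0.33805918]), np.float64(0.003196928315813299))
```

The rail runs at a heading of about 86.3°, and the plate centre is at (0.555, −0.004). Along the rail, the trolley is at s≈0.113, the drain tray at ≈0.166 and the rinse tray at ≈−0.146. The tray lengths of 0.265 m and the block height of 0.338 m agree with the given sizes. Next I'll rise and move above the block.

Call:
carry_out(deltas=[[[-0.086,-0.063,-0.1,0,0,0,-1],[-0.173,-0.127,-0.2,0,0,0,-1],[-0.26,-0.19,-0.3,0,0,0,-1],[-0.346,-0.253,-0.4,0,0,0,-1],[-0.433,-0.317,-0.5,0,0,0,-1],[-0.519,-0.38,-0.6,0,0,0,-1],[-0.606,-0.443,-0.7,0,0,0,-1],[-0.692,-0.506,-0.8,0,0,0,-1],[-0.779,-0.57,-0.9,0,0,0,-1],[-0.865,-0.633,-1.0,0,0,0,-1]]])

```text
time_s: 0.93
position: [0.2574, 0.4802, 0.3728]
tcp_rot: [[-0.969, 0.248, -0.001], [0.248, 0.969, -0.001], [0.0, -0.001, -1.0]]
force: [1.0, 0.5, 0.6]
opening: 1.001
grasp_force: 0.0
```

Call:
carry_out(deltas=[[[-0.086,-0.063,-0.02,0,0,0,-1],[-0.173,-0.127,-0.04,0,0,0,-1],[-0.26,-0.19,-0.06,0,0,0,-1],[-0.346,-0.253,-0.08,0,0,0,-1],[-0.433,-0.317,-0.1,0,0,0,-1],[-0.519,-0.38,-0.12,0,0,0,-1],[-0.606,-0.443,-0.12,0,0,0,-1],[-0.692,-0.506,-0.12,0,0,0,-1],[-0.779,-0.57,-0.12,0,0,0,-1],[-0.865,-0.633,-0.12,0,0,0,-1]]])

```text
time_s: 1.77
position: [0.3595, 0.3562, 0.3901]
tcp_rot: [[-0.969, 0.248, -0.001], [0.248, 0.969, -0.001], [0.001, -0.001, -1.0]]
force: [-0.4, 0.7, -0.5]
opening: 0.998
grasp_force: 0.0
```

Call:
carry_out(deltas=[[[-0.086,-0.063,0,0,0,0,-1],[-0.173,-0.127,0,0,0,0,-1],[-0.26,-0.19,0,0,0,0,-1],[-0.346,-0.253,0,0,0,0,-1],[-0.433,-0.317,0,0,0,0,-1],[-0.519,-0.38,0,0,0,0,-1],[-0.606,-0.443,0,0,0,0,-1],[-0.692,-0.506,0,0,0,0,-1],[-0.779,-0.57,0,0,0,0,-1],[-0.865,-0.633,0,0,0,0,-1]]])

```text
time_s: 2.6
position: [0.4615, 0.2321, 0.39]
tcp_rot: [[-0.969, 0.248, -0.001], [0.248, 0.969, -0.0], [0.001, -0.001, -1.0]]
force: [0.7, -0.7, -0.8]
opening: 1.001
grasp_force: 0.0
```

Call:
carry_out(deltas=[[[-0.1,-0.07,0,0,0,-0.005,-1],[-0.2,-0.14,0,0,0,-0.01,-1],[-0.3,-0.22,0,0,0,-0.015,-1],[-0.4,-0.29,0,0,0,-0.02,-1],[-0.5,-0.36,0,0,0,-0.025,-1],[-0.6,-0.44,0,0,0,-0.0297,-1],[-0.7,-0.51,0,0,0,-0.0297,-1],[-0.8,-0.58,0,0,0,-0.0297,-1],[-0.865,-0.633,0,0,0,-0.0297,-1],[-0.865,-0.633,0,0,0,-0.0297,-1]]])

```text
time_s: 3.43
position: [0.5647, 0.1068, 0.3897]
tcp_rot: [[-0.998, 0.067, -0.001], [0.067, 0.998, -0.001], [0.001, -0.001, -1.0]]
force: [0.2, -0.1, 0.4]
opening: 1.0
grasp_force: 0.0
```

```bash
python3 - <<'E'
from rig import telemetry,capture,camera_info
from h import *
s=telemetry.read_state();print(s["time_s"],s["position"],s["tcp_rot"],s["joint_positions"])
im=capture("wrist");np.save("pics/w1.npy",im);cv2.imwrite("pics/w1.png",np.clip(im*1.6,0,255).astype(np.uint8)[:,:,::-1]);print(camera_info("wrist"))
E
```

```text
3.4333 [0.56474893 0.106766   0.3897313 ] [[-9.97769865e-01  6.67453847e-02 -5.92043205e-04]
 [ 6.67458649e-02  9.97769661e-01 -8.32095814e-04]
 [ 5.35184193e-04 -8.69756564e-04 -9.99999479e-01]] [-4.03910792e-01  1.78724723e+01  7.57516023e+01 -4.80077625e-02
  8.64095113e+01 -8.65738015e+01]
{'mtx': array([[309.53776936,   0.        , 316.24775505],
       [  0.        , 309.53776936, 192.74563807],
       [  0.        ,   0.        ,   1.        ]]), 'T_tool_cam': array([[-6.13130556e-04, -9.64735857e-01, -2.63219205e-01,
         7.15990242e-02],
       [ 9.99999728e-01, -6.99293006e-04,  2.33655628e-04,
         1.33987728e-03],
       [-4.09483312e-04, -2.63218990e-01,  9.64736024e-01,
        -1.61347491e-01],
       [ 0.00000000e+00,  0.00000000e+00,  0.00000000e+00,
         1.00000000e+00]])}
```

View pics/w1.png

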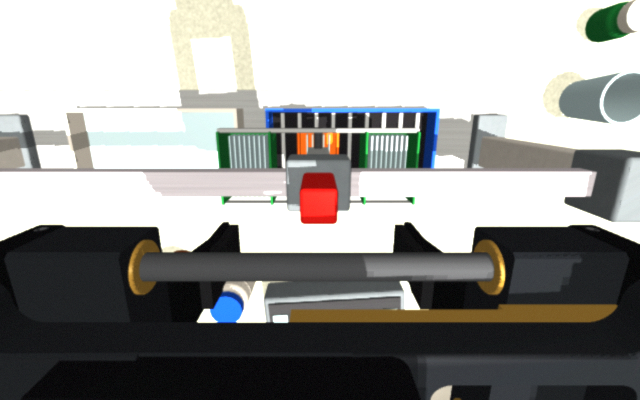

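The wrist view shows the block top at about (320,206), the rail level in the image, and the blue tray's far rim running from (266,109) to (437,109). The white tray's far rim runs from about (78,109) to (243,109).

```bash
python3 - <<'E'
from rig import camera_info
from h import *
im=np.load("pics/w1.npy");h=cv2.cvtColor(im,cv2.COLOR_RGB2HSV)
m=cv2.inRange(h,(0,170,60),(4,255,255))[150:240,280:360]
print([(150+i,int(r.sum()/255),int(np.flatnonzero(r).mean())+280,int(im[150+i,320,0])) for i,r in enumerate(m) if r.any()])
for r in (109,111): 
    b=cv2.inRange(h,(100,130,30),(130,255,255))[r];x=np.flatnonzero(b);print(r,x.min(),x[x<500].max())
R=np.array([[-.99777,.06675,-.0006],[.06675,.99777,-.0008],[.0005,-.0009,-1]]);p=np.array([.56475,.10677,.38973])
c=camera_info("wrist");T=c["T_tool_cam"]
def w(u,v,z):
    d=R@T[:3,:3]@np.linalg.inv(c["mtx"])@[u,v,1];o=p+R@T[:3,3];q=o+d*(z-o[2])/d[2]
    uu=np.array([.0667,.9978]);g=q[:2]-[.5553,-.004];return q[:2].round(4),"s",(g@uu).round(4),"n",(g@[uu[1],-uu[0]]).round(4)
print("block",w(320,206,.337),w(305,206,.337),w(335,206,.337),w(320,193,.337),w(320,221,.337))
print("blue",w(266,109,.057),w(437,109,.057));print("white",w(78,109,.057),w(243,109,.057));
print("rail",w(200,170,.265),w(500,170,.265),w(200,195,.265))
E
```

```text
[(173, 23, 318, 85), (174, 29, 318, 86), (175, 29, 318, 86), (176, 29, 318, 88), (177, 31, 318, 87), (178, 31, 318, 89), (179, 31, 318, 88), (180, 31, 318, 88), (181, 33, 318, 89), (182, 33, 318, 87), (183, 33, 318, 89), (184, 34, 318, 88), (185, 34, 318, 89), (186, 35, 318, 89), (187, 35, 318, 93), (188, 35, 318, 122), (189, 36, 318, 172), (190, 37, 318, 202), (191, 37, 318, 220), (192, 38, 318, 231), (193, 38, 318, 236), (194, 38, 318, 236), (195, 38, 318, 236), (196, 38, 318, 236), (197, 38, 318, 236), (198, 38, 318, 236), (199, 37, 318, 236), (200, 37, 318, 235), (201, 37, 318, 235), (202, 37, 318, 235), (203, 37, 318, 235), (204, 37, 318, 235), (205, 37, 318, 234), (206, 37, 318, 235), (207, 36, 318, 234), (208, 36, 318, 234), (209, 36, 318, 234), (210, 37, 318, 234), (211, 36, 318, 234), (212, 36, 318, 233), (213, 36, 318, 233), (214, 35, 318, 231), (215, 35, 318, 211), (216, 35, 318, 164), (217, 35, 318, 140), (218, 35, 318, 139), (219, 35, 318, 138), (220, 35, 318, 138), (221, 34, 318, 135), (222, 32, 318, 129)]
109 265 439
111 265 439
block (array([0.5618, 0.111 ]), 's', np.
[... 218 characters left out ...]
7]), 's', np.float64(0.1152), 'n', np.float64(-0.011)) (array([0.5733, 0.1103]), 's', np.float64(0.1152), 'n', np.float64(0.0104))
blue (array([0.489 , 0.0355]), 's', np.float64(0.035), 'n', np.float64(-0.0687)) (array([0.5068, 0.2984]), 's', np.float64(0.2985), 'n', np.float64(-0.0686))
white (array([ 0.4695, -0.2537]), 's', np.float64(-0.2548), 'n', np.float64(-0.0689)) (array([4.867e-01, 1.000e-04]), 's', np.float64(-0.0005), 'n', np.float64(-0.0688))
rail (array([5.418e-01, 2.000e-04]), 's', np.float64(0.0033), 'n', np.float64(-0.0138)) (array([0.5607, 0.2813]), 's', np.float64(0.285), 'n', np.float64(-0.0136)) (array([ 0.5659, -0.0039]), 's', np.float64(0.0009), 'n', np.float64(0.0106))
```

Call:
carry_out(deltas=[[[0.013,0.02,0.06,0,0,0,-1],[0.013,0.02,0.13,0,0,0,-1],[0.013,0.02,0.2,0,0,0,-1],[0.013,0.02,0.27,0,0,0,-1],[0.013,0.02,0.34,0,0,0,-1],[0.013,0.02,0.41,0,0,0,-1],[0.013,0.02,0.48,0,0,0,-1],[0.013,0.02,0.55,0,0,0,-1],[0.013,0.02,0.62,0,0,0,-1],[0.013,0.02,0.62,0,0,0,-1]]])

```text
time_s: 4.32
position: [0.5604, 0.1117, 0.2947]
tcp_rot: [[-0.998, 0.064, -0.005], [0.064, 0.998, -0.0], [0.005, -0.0, -1.0]]
force: [-0.8, 0.6, -0.1]
opening: 0.998
grasp_force: 0.0
```

Call:
carry_out(deltas=[[[0,0,0,0,0,0,1],[0,0,0,0,0,0,1],[0,0,0,0,0,0,1],[0,0,0,0,0,0,1],[0,0,0,0,0,0,1],[0,0,0,0,0,0,1],[0,0,0,0,0,0,1],[0,0,0,0,0,0,1],[0,0,0,0,0,0,1],[0,0,0,0,0,0,1]]])

```text
time_s: 5.15
position: [0.5618, 0.1113, 0.2976]
tcp_rot: [[-0.998, 0.064, -0.0], [0.064, 0.998, -0.001], [0.0, -0.001, -1.0]]
force: [0.3, -1.4, -0.2]
opening: 0.326
grasp_force: 0.8
```

```bash
cat >> h.py <<'E'
from rig import telemetry,capture
def green(im):
    h=cv2.cvtColor(im,cv2.COLOR_RGB2HSV);m=cv2.inRange(h,(50,90,20),(80,255,255));m[:150]=0;m[300:]=0
    k,l,st,ce=cv2.connectedComponentsWithStats(m);return [(st[i].tolist(),ce[i].round(2).tolist()) for i in range(1,k) if st[i][4]>15]
E
python3 - <<'E'
from h import *
s=telemetry.read_state();print(s["time_s"],s["position"],s["opening"],s["grasp_force"],s["force"])
im=capture("scene");np.save("pics/s2.npy",im)
print(green(np.load("pics/scene0.npy")));print(green(im))
c=np.clip(im[150:330,120:400]*1.7,0,255).astype(np.uint8)[:,:,::-1];cv2.imwrite("pics/s2.png",cv2.resize(c,None,fx=2.8,fy=2.8,interpolation=cv2.INTER_CUBIC))
E
```

```text
5.15 [0.56178399 0.11129219 0.29758724] 0.32562296142151925 0.7708364969585091 [ 0.3049013  -1.39095656 -0.21853394]
[([269, 249, 14, 6, 21], [275.52, 251.71])]
[([316, 228, 17, 9, 44], [324.16, 232.34]), ([266, 246, 18, 9, 59], [275.42, 250.36])]
```

View pics/s2.png

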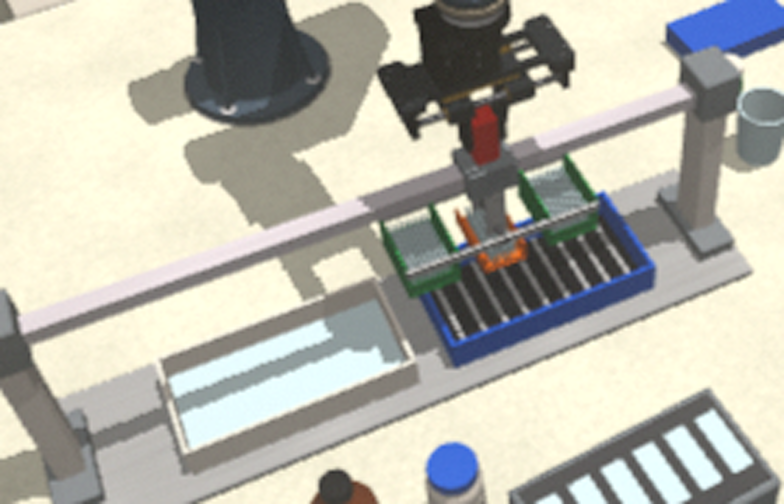

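The grasp is centred on the block, with an opening of about 28 mm. Next is a first −y move of 0.117 m, then a burst of frames to measure the pendulum.

Call:
carry_out(deltas=[[[0,0,0,0,0,0,1],[0,0,0,0,0,0,1],[0,-0.11,0,0,0,0,1],[0,-0.22,0,0,0,0,1],[0,-0.33,0,0,0,0,1],[0,-0.44,0,0,0,0,1],[0,-0.55,0,0,0,0,1],[0,-0.66,0,0,0,0,1],[0,-0.77,0,0,0,0,1],[0,-0.77,0,0,0,0,1]]])

```text
time_s: 6.03
position: [0.554, -0.0062, 0.2976]
tcp_rot: [[-0.998, 0.066, -0.001], [0.066, 0.998, -0.002], [0.001, -0.002, -1.0]]
force: [-1.5, -1.2, 1.6]
opening: 0.317
grasp_force: 30.0
```

```bash
cat >> h.py <<'E'
def burst(n,name):
    S=[];I=[]
    for i in range(n):
        s=telemetry.read_state();S.append([s["time_s"],*s["position"],*s["force"],s["grasp_force"]]);I.append(capture("scene")[100:340,60:440])
    np.savez(f"pics/{name}.npz",S=np.array(S),I=np.array(I));return np.array(S),np.array(I)
def gm(c):
    c=c.astype(int);g=c[...,1];m=(g>1.35*c[...,0])&(g>1.2*c[...,2])&(g>25);m[:70]=0;m[190:]=0;return m
E
python3 - <<'E'
from h import *
S,I=burst(26,"b1")
np.set_printoptions(precision=4,suppress=True);print(S)
for c in I:
    k,l,st,ce=cv2.connectedComponentsWithStats(gm(c).astype(np.uint8));print([(st[i].tolist(),ce[i].round(1).tolist()) for i in range(1,k) if st[i][4]>10])
E
```

```text
[[ 6.0333  0.554  -0.0062  0.2976 -1.533  -1.2046  1.6113 30.0044]
 [ 6.0833  0.5541 -0.0048  0.2976 -1.7308 -1.8821  1.0278 29.9976]
 [ 6.1333  0.5542 -0.0041  0.2976 -0.8674 -1.2305  0.603  29.997 ]
 [ 6.1833  0.5542 -0.0036  0.2976 -0.829  -2.4975  1.5894 29.9976]
 [ 6.2333  0.5542 -0.0033  0.2976 -1.4719 -1.0155  0.2315 29.9988]
 [ 6.2833  0.5542 -0.0031  0.2976 -1.9993 -2.0558  0.6605 29.9999]
 [ 6.3333  0.5542 -0.0029  0.2976 -1.738  -0.7583  1.3421 30.001 ]
 [ 6.3833  0.5543 -0.0029  0.2976 -1.9245 -0.8952  2.3359 30.0015]
 [ 6.4333  0.5543 -0.0029  0.2976 -2.7198 -0.4272  0.9159 30.0019]
 [ 6.4833  0.5542 -0.0029  0.2976 -2.327  -1.1721  2.1851 30.0021]
 [ 6.5333  0.5543 -0.0029  0.2976 -2.1088 -0.5832  1.7703 30.0022]
 [ 6.5833  0.5543 -0.0029  0.2976 -1.7515 -1.1725  1.1631 30.0025]
 [ 6.6333  0.5542 -0.0029  0.2976 -1.6683 -0.8601  1.702  30.0027]
 [ 6.6833  0.5543 -0.0029  0.2976 -2.0998 -0.0964  1.7315 30.0029]
 [ 6.7333  0.5542 -0.0029  0.2976 -2.6669  0.4314  1.3774 30.0031]
 [ 6.7833  0.5542 -0.0029  0.2976 -2.008   0.5978  1.6898 30.0034]
 [ 6.8333  0.5543 -0.0029  0
[... 5854 characters left out ...]
8], [172.3, 157.2]), ([220, 141, 21, 11, 91], [230.1, 146.9])]
[([230, 120, 11, 18, 68], [234.2, 130.0]), ([212, 124, 12, 19, 108], [216.6, 134.9]), ([179, 134, 9, 17, 61], [182.7, 142.8]), ([160, 141, 28, 25, 182], [171.3, 155.8]), ([219, 143, 21, 10, 93], [229.0, 148.1])]
[([229, 121, 12, 18, 74], [233.9, 131.0]), ([212, 124, 12, 20, 121], [216.3, 135.4]), ([179, 134, 10, 16, 62], [182.8, 142.4]), ([160, 141, 28, 24, 188], [170.9, 155.0]), ([218, 144, 21, 10, 94], [228.3, 149.0])]
[([229, 122, 12, 18, 75], [233.8, 131.6]), ([211, 124, 13, 20, 124], [216.1, 135.5]), ([179, 135, 10, 15, 66], [183.1, 142.5]), ([160, 141, 28, 24, 193], [170.4, 154.5]), ([218, 144, 21, 10, 95], [228.0, 149.3])]
```

```bash
cat >> h.py <<'E'
U=np.array([.0655,.9979,0]);U/=np.linalg.norm(U);N=np.array([U[1],-U[0],0])
def front(c):   # right rack's front face: rightmost low compact green component
    m=gm(c);out=[]
    k,l,st,ce=cv2.connectedComponentsWithStats(m.astype(np.uint8))
    L=[(st[i],ce[i]) for i in range(1,k) if st[i][4]>=60 and 16<=st[i][2]<=24 and 8<=st[i][3]<=18]
    return max(L,key=lambda q:q[1][0])[1]+[60,100] if L else None
def local(px,tcp):
    o,d=ray("scene",*px);P=np.array([tcp[0],tcp[1],.18]);s=(.044-(o-P)@N)/(d@N);q=o+s*d-P;return q@U,q[2]
from scipy.optimize import curve_fit
def angles(S,I):
    t=[];a=[];r=[]
    for s,c in zip(S,I):
        f=front(c)
        if f is None: continue
        y,z=local(f,s[1:4]);t.append(s[0]);a.append(np.arctan2(z,y));r.append(np.hypot(y,z))
    return np.array(t),np.array(a),np.array(r)
E
python3 - <<'E'
from h import *
np.set_printoptions(precision=4,suppress=True)
d=np.load("pics/b1.npz");t,a,r=angles(d["S"],d["I"]);print(len(t),a,r)
k=t>6.25
f=lambda t,A,B,w,c:A*np.cos(w*(t-6.5))+B*np.sin(w*(t-6.5))+c
p,cov=curve_fit(f,t[k],a[k],[0,.2,5.5,-.3]);print(p,np.hypot(p[0],p[1]),np.sqrt(np.diag(cov)),(a[k]-f(t[k],*p)).std())
E
```

```text
26 [-0.4761 -0.5423 -0.5904 -0.6123 -0.6124 -0.6047 -0.5601 -0.5124 -0.4437
 -0.3664 -0.2887 -0.2125 -0.1456 -0.1003 -0.0689 -0.0681 -0.0879 -0.1359
 -0.1963 -0.2733 -0.3461 -0.4239 -0.4946 -0.5514 -0.5985 -0.6138] [0.0885 0.089  0.0882 0.0883 0.0875 0.0883 0.0889 0.0894 0.0901 0.0902
 0.0903 0.0903 0.0906 0.0906 0.0902 0.0897 0.0901 0.0904 0.0902 0.0902
 0.0911 0.0902 0.0896 0.0879 0.0873 0.0869]
[ 0.0023  0.2722  5.9139 -0.341 ] 0.27221041291920484 [0.0025 0.0013 0.0322 0.0017] 0.0030880316911670617
```

The pendulum is identified: w≈5.91, effective gain L≈0.244, lag ≈0.045 s, and a present amplitude of 0.27 rad. Next I'll plan the move to the rinse tray, aiming for about 0.38 rad.

```bash
cat >> h.py <<'E'
def sim(th,thd,w,rows,tot,L=.2437,lag=.045,dt=1/1200):
    # rows: commanded shift (m, along +U) at end of each row; velocity impulses at row edges, delayed by lag
    v=np.diff(np.r_[0,rows])*12;dv=np.diff(np.r_[0,v,0]);te=np.arange(len(dv))/12+lag
    t=np.arange(0,tot,dt);x=th*np.cos(w*t)+thd/w*np.sin(w*t)
    for a,b in zip(dv,te):x=x-np.where(t>b,a/(L*w)*np.sin(w*(t-b)),0)
    return t,x
E
python3 - <<'E'
from h import *
w=5.914;t0=7.3333
th=.272*np.sin(w*(t0-6.5));thd=.272*w*np.cos(w*(t0-6.5));print(th,thd)
for n in(6,7,8,9):
  for k in range(0,12):
    rows=-.146*np.r_[np.zeros(k),np.arange(1,n+1)/n,np.ones(3)]
    A=[]
    for ww in(w,w-.05,w+.05):
        t,x=sim(th,thd,ww,rows,4);A.append(abs(x[t>2.2]).max())
    if .3<A[0]<.45: print(n,k,np.round(A,3),abs(sim(th,thd,w,rows,4)[1]).max().round(3))
E
```

```text
-0.265694143514465 0.3443665934840674
6 6 [0.438 0.45  0.427] 0.438
6 7 [0.309 0.323 0.296] 0.309
6 11 [0.37  0.357 0.383] 0.37
7 5 [0.447 0.457 0.436] 0.447
7 6 [0.332 0.345 0.319] 0.332
7 11 [0.387 0.375 0.399] 0.387
8 4 [0.442 0.451 0.433] 0.442
8 5 [0.348 0.359 0.337] 0.348
8 11 [0.394 0.385 0.403] 0.394
9 3 [0.424 0.432 0.417] 0.424
9 4 [0.354 0.363 0.345] 0.373
9 10 [0.307 0.298 0.315] 0.307
9 11 [0.389 0.383 0.395] 0.389
```

Call:
carry_out(deltas=[[[0,0,0,0,0,0,1],[0,0,0,0,0,0,1],[0,0,0,0,0,0,1],[0,0,0,0,0,0,1],[0,-0.108,0,0,0,0,1],[0,-0.216,0,0,0,0,1],[0,-0.324,0,0,0,0,1],[0,-0.433,0,0,0,0,1],[0,-0.541,0,0,0,0,1],[0,-0.649,0,0,0,0,1]]])

```text
time_s: 8.17
position: [0.5477, -0.1012, 0.2976]
tcp_rot: [[-0.998, 0.064, -0.001], [0.064, 0.998, 0.0], [0.001, 0.0, -1.0]]
force: [-3.7, 2.3, 2.9]
opening: 0.321
grasp_force: 30.0
```

Call:
carry_out(deltas=[[[0,-0.108,0,0,0,0,1],[0,-0.216,0,0,0,0,1],[0,-0.324,0,0,0,0,1],[0,-0.324,0,0,0,0,1],[0,-0.324,0,0,0,0,1],[0,-0.324,0,0,0,0,1],[0,-0.324,0,0,0,0,1],[0,-0.324,0,0,0,0,1],[0,-0.324,0,0,0,0,1],[0,-0.324,0,0,0,0,1]]])

```text
time_s: 9.0
position: [0.5446, -0.1493, 0.2976]
tcp_rot: [[-0.998, 0.064, -0.001], [0.064, 0.998, -0.001], [0.001, -0.001, -1.0]]
force: [-4.0, -1.4, 3.1]
opening: 0.322
grasp_force: 30.0
```

```bash
python3 - <<'E'
from h import *
np.set_printoptions(precision=4,suppress=True)
S,I=burst(34,"b2")
t,a,r=angles(S,I);print(S[0],S[-1],len(t));print(a+.341);print(r)
t0=S[0,0];f=lambda t,A,B,w,c:A*np.cos(w*(t-t0))+B*np.sin(w*(t-t0))+c
p,cov=curve_fit(f,t,a,[0,.3,5.9,-.34]);print(p,np.hypot(p[0],p[1]),np.sqrt(np.diag(cov)),(a-f(t,*p)).std())
c=np.clip(I[-1]*1.6,0,255).astype(np.uint8)[:,:,::-1];cv2.imwrite("pics/b2.png",cv2.resize(c,None,fx=2,fy=2))
E
```

```text
[ 9.      0.5446 -0.1493  0.2976 -3.9574 -1.4454  3.1363 29.9998] [10.65    0.5446 -0.1493  0.2976 -5.3446 -0.5018  3.6433 30.    ] 34
[-2.0754 -2.0688 -2.0934 -2.1533  0.2531  0.1714  0.0465 -0.0759 -0.1826
 -0.2719 -0.3445 -0.3822 -0.3897 -0.3594 -0.3086 -0.2305 -0.1365 -0.0222
  0.1081  0.2112  0.2795 -2.1258 -2.0786 -2.0637 -2.0979 -2.1605  0.2488
  0.1623  0.0409 -0.08   -0.1915 -0.2773 -0.3455 -0.3728]
[0.0859 0.0853 0.0865 0.0876 0.0906 0.0908 0.0898 0.0882 0.0898 0.0886
 0.0875 0.087  0.0867 0.0881 0.0882 0.0894 0.0898 0.0897 0.0903 0.0902
 0.092  0.0872 0.086  0.0858 0.0866 0.0881 0.0912 0.0903 0.0902 0.0889
 0.0896 0.0887 0.088  0.088 ]
[-0.7363 -0.0272  5.6007 -0.9495] 0.7368021818008778 [0.196  0.4037 0.5643 0.1414] 0.7389146928783087
```

View pics/b2.png

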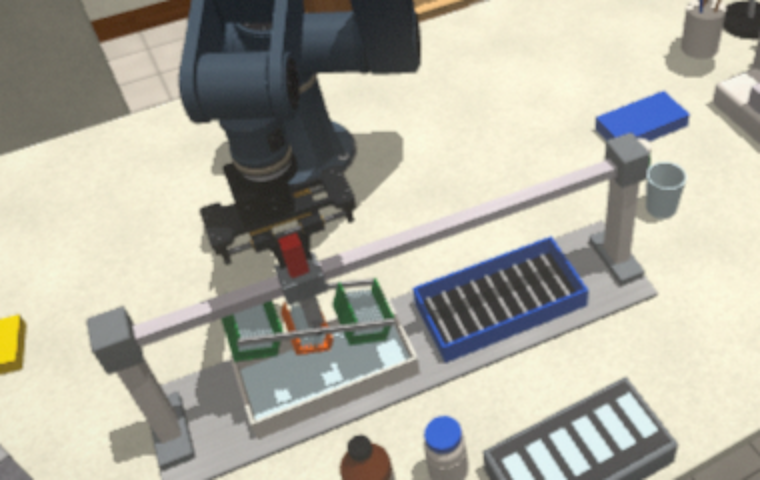

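The carrier rocked at about ±0.39 rad over the rinse tray, through +, −, + and −, so the shake is done whichever way the station's +y points. Next I'll plan a residual-free transfer to the drain tray.

```bash
cat >> h.py <<'E'
def fit(S,I,c0=-.341,w0=5.91):
    t,a,r=angles(S,I);a=np.where(a<-1.3,a+np.pi+2*c0,a)-c0   # left face: mirror point
    t0=S[-1,0]+.05;f=lambda t,A,B,w,c:A*np.cos(w*(t-t0))+B*np.sin(w*(t-t0))+c
    p,cov=curve_fit(f,t,a,[.1,.1,w0,0]);return t,a,p,np.sqrt(np.diag(cov)),(a-f(t,*p)).std()
def plan(A,B,w,D,N,L=.2437,lag=.045,robust=True):
    # theta=A cos+B sin from now.  velocity steps dv_j at t_j=j/12+lag: theta -= dv/(Lw) sin(w(t-tj))
    j=np.arange(N+1);M=np.zeros((N+1,N));M[j[:-1],j[:-1]]=1;M[j[1:],j[:-1]]=-1   # dv=M v
    E=[np.ones(N)/12];b=[D]
    def con(w):
        tj=j/12+lag;return np.array([np.sin(w*tj)@M/(L*w),-np.cos(w*tj)@M/(L*w)]),np.array([-A,-B])
    C,d=con(w);E+=list(C);b+=list(d)
    if robust:
        e=.05;E+=list((con(w+e)[0]-con(w-e)[0])/(2*e));b+=[0,0]
    E=np.array(E);b=np.array(b);Q=M.T@M
    K=np.block([[Q,E.T],[E,np.zeros((len(b),len(b)))]]);v=np.linalg.solve(K,np.r_[np.zeros(N),b])[:N];return np.cumsum(v)/12
E
python3 - <<'E'
from h import *
np.set_printoptions(precision=4,suppress=True,linewidth=150)
d=np.load("pics/b2.npz");t,a,p,e,sd=fit(d["S"],d["I"]);print(a,p,e,sd,np.hypot(p[0],p[1]))
A,B,w,_=p
for N in(30,40):
  for rb in(False,True):
    r=plan(A,B,w,.3127,N,robust=rb);print(N,rb,"vmax",abs(np.diff(np.r_[0,r])).max()*12,[(r[i+9]-(r[i-1] if i else 0)).round(3) for i in range(0,N,10)])
    for ww in(w,w-.05,w+.05):
        tt,x=sim(A,B*ww,ww,r,6);print(abs(x).max(),abs(x[tt>N/12+.1]).max())
    for i in range(0,N,10):print(((r[i:i+10]-(r[i-1] if i else 0))/.15).round(3))
E
```

```text
[ 0.3842  0.3908  0.3662  0.3063  0.2531  0.1714  0.0465 -0.0759 -0.1826 -0.2719 -0.3445 -0.3822 -0.3897 -0.3594 -0.3086 -0.2305 -0.1365 -0.0222
  0.1081  0.2112  0.2795  0.3338  0.381   0.3959  0.3616  0.2991  0.2488  0.1623  0.0409 -0.08   -0.1915 -0.2773 -0.3455 -0.3728] [-0.3896  0.0328  5.7306  0.0054] [0.0028 0.0057 0.0151 0.002 ] 0.010260724139177849 0.39099151240574836
30 False vmax 0.23112628255517342 [np.float64(0.136), np.float64(0.14), np.float64(0.037)]
0.38961628604768755 1.42485849508045e-15
0.38961628604768755 0.023027054451877624
0.38961628604768755 0.022800561324386213
[0.016 0.056 0.122 0.214 0.326 0.451 0.58  0.702 0.811 0.904]
[0.077 0.144 0.208 0.276 0.357 0.453 0.564 0.688 0.814 0.936]
[0.106 0.19  0.246 0.277 0.286 0.28  0.267 0.254 0.247 0.245]
30 True vmax 0.4049801445405058 [np.float64(0.201), np.float64(0.025), np.float64(0.087)]
0.38961628604768755 1.6792123247455493e-15
0.38961628604768755 0.0006990935722693964
0.38961628604768755 0.0006990936555393568
[-0.004  0.026  0.111  0.258  0.456  0.681  0.905  1.1    1.249  1.343]
[0.044 0.051 0.038 0.023 0.018 
[... 368 characters left out ...]
6 0.431 0.496 0.548]
[0.041 0.073 0.104 0.14  0.186 0.247 0.322 0.41  0.505 0.6  ]
[0.088 0.164 0.225 0.272 0.308 0.338 0.37  0.408 0.459 0.522]
[0.073 0.152 0.23  0.299 0.355 0.393 0.414 0.421 0.419 0.415]
40 True vmax 0.38369714599234334 [np.float64(0.202), np.float64(0.087), np.float64(0.054), np.float64(-0.031)]
0.38961628604768755 1.5126788710517758e-15
0.38961628604768755 0.000983190112084006
0.38961628604768755 0.000983190122608047
[0.006 0.045 0.134 0.275 0.46  0.671 0.884 1.077 1.234 1.348]
[0.072 0.112 0.135 0.157 0.191 0.243 0.314 0.4   0.492 0.582]
[0.08  0.146 0.199 0.24  0.275 0.305 0.331 0.352 0.364 0.361]
[-0.02  -0.056 -0.105 -0.158 -0.205 -0.238 -0.251 -0.243 -0.224 -0.206]
```

```bash
python3 - <<'E'
from h import *
np.set_printoptions(precision=4,suppress=True,linewidth=150)
r=plan(-.39,.03,5.83,.3127,30,robust=False)
for i in range(0,30,10):print(((r[i:i+10]-(r[i-1] if i else 0))/.15).round(3))
E
```

```text
[0.017 0.057 0.125 0.22  0.335 0.463 0.593 0.716 0.825 0.917]
[0.076 0.142 0.207 0.278 0.362 0.464 0.581 0.708 0.836 0.956]
[0.101 0.176 0.224 0.246 0.248 0.238 0.225 0.215 0.212 0.213]
```

Call:
carry_out(deltas=[[[0,0.017,0,0,0,0,1],[0,0.057,0,0,0,0,1],[0,0.125,0,0,0,0,1],[0,0.22,0,0,0,0,1],[0,0.335,0,0,0,0,1],[0,0.463,0,0,0,0,1],[0,0.593,0,0,0,0,1],[0,0.716,0,0,0,0,1],[0,0.825,0,0,0,0,1],[0,0.917,0,0,0,0,1]]])

```text
time_s: 11.53
position: [0.5538, -0.0106, 0.2976]
tcp_rot: [[-0.998, 0.063, -0.0], [0.063, 0.998, -0.001], [-0.0, -0.001, -1.0]]
force: [-3.3, -2.1, 2.9]
opening: 0.323
grasp_force: 30.0
```

Call:
carry_out(deltas=[[[0,0.076,0,0,0,0,1],[0,0.142,0,0,0,0,1],[0,0.207,0,0,0,0,1],[0,0.278,0,0,0,0,1],[0,0.362,0,0,0,0,1],[0,0.464,0,0,0,0,1],[0,0.581,0,0,0,0,1],[0,0.708,0,0,0,0,1],[0,0.836,0,0,0,0,1],[0,0.956,0,0,0,0,1]]])

```text
time_s: 12.37
position: [0.5633, 0.1328, 0.2976]
tcp_rot: [[-0.998, 0.064, 0.001], [0.064, 0.998, 0.0], [-0.001, 0.0, -1.0]]
force: [-3.3, -2.0, 3.0]
opening: 0.318
grasp_force: 30.0
```

Call:
carry_out(deltas=[[[0,0.101,0,0,0,0,1],[0,0.176,0,0,0,0,1],[0,0.224,0,0,0,0,1],[0,0.246,0,0,0,0,1],[0,0.248,0,0,0,0,1],[0,0.238,0,0,0,0,1],[0,0.225,0,0,0,0,1],[0,0.215,0,0,0,0,1],[0,0.212,0,0,0,0,1],[0,0.213,0,0,0,0,1]]])

```text
time_s: 13.2
position: [0.5652, 0.1624, 0.2976]
tcp_rot: [[-0.998, 0.065, 0.0], [0.065, 0.998, -0.0], [-0.0, -0.0, -1.0]]
force: [-2.4, -0.4, 2.7]
opening: 0.32
grasp_force: 30.0
```

```bash
python3 - <<'E'
from h import *
np.set_printoptions(precision=4,suppress=True,linewidth=150)
S,I=burst(26,"b3");im=capture("top");np.save("pics/top3.npy",im)
print(S[0,:4],S[-1,:4]);t,a,p,e,sd=fit(S,I);print(a,p,e,sd,np.hypot(p[0],p[1]))
c=np.clip(im[170:280,220:480]*1.6,0,255).astype(np.uint8)[:,:,::-1];cv2.imwrite("pics/top3.png",cv2.resize(c,None,fx=3,fy=3,interpolation=cv2.INTER_CUBIC))
E
```

```text
[13.2     0.5652  0.1624  0.2976] [14.45    0.5652  0.1632  0.2976]
[-0.1073 -0.0823 -0.0426 -0.025   0.0028  0.026   0.0427  0.0667  0.0699  0.072   0.0699  0.0452  0.0215  0.0015 -0.0244 -0.0476 -0.0719 -0.0985
 -0.1157 -0.118  -0.118  -0.1106 -0.0901 -0.0711 -0.0449 -0.0215] [ 0.0319  0.0905  5.7795 -0.0236] [0.0023 0.0014 0.0309 0.0009] 0.004102358332828705 0.09598281658452018
```

View pics/top3.png

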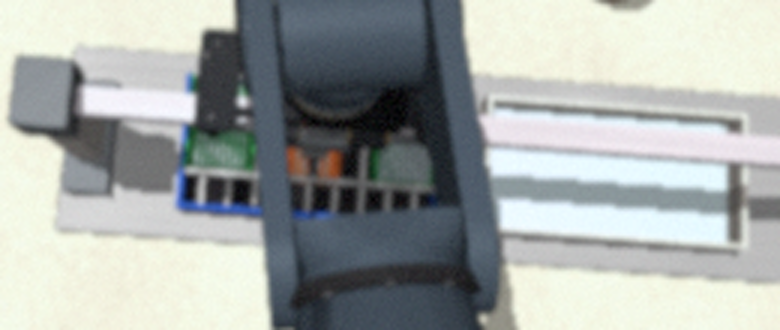

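The residual amplitude is now 0.096 rad, and the trolley is at s=0.1675, over the drain centre; the top view is mostly hidden by the arm. I'll plan a cancelling wiggle with no net shift.

```bash
python3 - <<'E'
from h import *
np.set_printoptions(precision=4,suppress=True,linewidth=150)
w=5.9;A0,B0=.0319,.0905;c,s=np.cos(w*.05),np.sin(w*.05);A,B=A0*c+B0*s,B0*c-A0*s;print(A,B)
r=plan(A,B,w,0,20,robust=False);print(abs(r).max())
for i in range(0,20,10):print(((r[i:i+10]-(r[i-1] if i else 0))/.15).round(3))
E
```

```text
0.056833944776230015 0.07731599266110756
0.01465902896832203
[ 0.005  0.011  0.015  0.013  0.004 -0.013 -0.034 -0.057 -0.078 -0.092]
[-0.005 -0.001  0.012  0.03   0.051  0.07   0.083  0.091  0.093  0.092]
```

Call:
carry_out(deltas=[[[0,0.005,0,0,0,0,1],[0,0.011,0,0,0,0,1],[0,0.015,0,0,0,0,1],[0,0.013,0,0,0,0,1],[0,0.004,0,0,0,0,1],[0,-0.013,0,0,0,0,1],[0,-0.034,0,0,0,0,1],[0,-0.057,0,0,0,0,1],[0,-0.078,0,0,0,0,1],[0,-0.092,0,0,0,0,1]]])

```text
time_s: 15.38
position: [0.5643, 0.149, 0.2976]
tcp_rot: [[-0.998, 0.064, 0.0], [0.064, 0.998, 0.0], [-0.0, 0.0, -1.0]]
force: [-0.1, 2.2, 3.1]
opening: 0.321
grasp_force: 30.0
```

Call:
carry_out(deltas=[[[0,-0.005,0,0,0,0,1],[0,-0.001,0,0,0,0,1],[0,0.012,0,0,0,0,1],[0,0.03,0,0,0,0,1],[0,0.051,0,0,0,0,1],[0,0.07,0,0,0,0,1],[0,0.083,0,0,0,0,1],[0,0.091,0,0,0,0,1],[0,0.093,0,0,0,0,1],[0,0.092,0,0,0,0,1]]])

```text
time_s: 16.22
position: [0.5653, 0.1637, 0.2976]
tcp_rot: [[-0.998, 0.064, 0.0], [0.064, 0.998, 0.001], [-0.0, 0.001, -1.0]]
force: [0.5, 0.4, 3.6]
opening: 0.317
grasp_force: 30.0
```

```bash
python3 - <<'E'
from h import *
np.set_printoptions(precision=4,suppress=True,linewidth=150)
S,I=burst(26,"b4")
print(S[0,:4],S[-1,:4]);t,a,p,e,sd=fit(S,I);print(a,p,e,sd,np.hypot(p[0],p[1]))
E
```

```text
[16.2167  0.5653  0.1637  0.2976] [17.4667  0.5652  0.1632  0.2976]
[-0.0184 -0.023  -0.0254 -0.0315 -0.0323 -0.0437 -0.0495 -0.0494 -0.046  -0.051  -0.0422 -0.0311 -0.0353 -0.0257 -0.0148 -0.0175 -0.0108 -0.0083
  0.003  -0.0065 -0.0067 -0.0145 -0.0173 -0.0176 -0.0256 -0.0373] [-0.013  -0.0174  5.7552 -0.0264] [0.0017 0.0014 0.108  0.0008] 0.0034445962272512767 0.021742694677215988
```

The carrier is now calm, with an amplitude of about 0.02 rad; the −0.026 mean is a calibration offset. I'll hold, open, rise and then check.

Call:
carry_out(deltas=[[[0,0,0,0,0,0,1],[0,0,0,0,0,0,1],[0,0,0,0,0,0,1],[0,0,0,0,0,0,1],[0,0,0,0,0,0,1],[0,0,0,0,0,0,1],[0,0,0,0,0,0,1],[0,0,0,0,0,0,1],[0,0,0,0,0,0,1],[0,0,0,0,0,0,1]]])

```text
time_s: 18.35
position: [0.5652, 0.1632, 0.2976]
tcp_rot: [[-0.998, 0.064, 0.0], [0.064, 0.998, -0.0], [-0.0, -0.0, -1.0]]
force: [1.5, 0.6, 3.2]
opening: 0.319
grasp_force: 30.0
```

Call:
carry_out(deltas=[[[0,0,0,0,0,0,1],[0,0,0,0,0,0,1],[0,0,0,0,0,0,1],[0,0,0,0,0,0,1],[0,0,0,0,0,0,1],[0,0,0,0,0,0,1],[0,0,0,0,0,0,1],[0,0,0,0,0,0,1],[0,0,0,0,0,0,1],[0,0,0,0,0,0,1]]])

```text
time_s: 19.18
position: [0.5652, 0.1632, 0.2976]
tcp_rot: [[-0.998, 0.064, 0.0], [0.064, 0.998, 0.0], [-0.0, 0.0, -1.0]]
force: [2.1, 1.9, 2.7]
opening: 0.319
grasp_force: 30.0
```

Call:
carry_out(deltas=[[[0,0,0,0,0,0,1],[0,0,0,0,0,0,1],[0,0,0,0,0,0,1],[0,0,0,0,0,0,1],[0,0,0,0,0,0,1],[0,0,0,0,0,0,1],[0,0,0,0,0,0,1],[0,0,0,0,0,0,1],[0,0,0,0,0,0,1],[0,0,0,0,0,0,1]]])

```text
time_s: 20.02
position: [0.5652, 0.1632, 0.2976]
tcp_rot: [[-0.998, 0.064, 0.0], [0.064, 0.998, -0.0], [-0.0, -0.0, -1.0]]
force: [2.4, 1.0, 2.9]
opening: 0.322
grasp_force: 30.0
```

Call:
carry_out(deltas=[[[0,0,0,0,0,0,0.2],[0,0,0,0,0,0,-0.2],[0,0,0,0,0,0,-0.5],[0,0,0,0,0,0,-0.8],[0,0,0,0,0,0,-1],[0,0,0,0,0,0,-1],[0,0,0,0,0,0,-1],[0,0,0,0,0,0,-1],[0,0,0,0,0,0,-1],[0,0,0,0,0,0,-1]]])

```text
time_s: 20.85
position: [0.5651, 0.1632, 0.2976]
tcp_rot: [[-0.998, 0.064, 0.0], [0.064, 0.998, -0.0], [-0.0, -0.0, -1.0]]
force: [0.0, 0.2, -0.7]
opening: 0.962
grasp_force: 0.0
```

Call:
carry_out(deltas=[[[0,0,-0.07,0,0,0,-1],[0,0,-0.15,0,0,0,-1],[0,0,-0.25,0,0,0,-1],[0,0,-0.35,0,0,0,-1],[0,0,-0.45,0,0,0,-1],[0,0,-0.55,0,0,0,-1],[0,0,-0.65,0,0,0,-1],[0,0,-0.7,0,0,0,-1],[0,0,-0.7,0,0,0,-1],[0,0,-0.7,0,0,0,-1]]])

```text
time_s: 21.68
position: [0.5651, 0.1632, 0.4029]
tcp_rot: [[-0.998, 0.064, 0.001], [0.064, 0.998, 0.0], [-0.001, 0.0, -1.0]]
force: [0.5, -0.4, -0.5]
opening: 0.998
grasp_force: 0.0
```

```bash
python3 - <<'E'
from h import *
np.set_printoptions(precision=4,suppress=True,linewidth=150)
S,I=burst(24,"b5");p=S[0,1:4].copy();q=S.copy();q[:,1:4]=[.5652,.1632,.2976]
print(p,telemetry.read_state()["tcp_rot"]);t,a,f,e,sd=fit(q,I);print(a,f,sd)
im=capture("wrist");h=cv2.cvtColor(im,cv2.COLOR_RGB2HSV);m=cv2.inRange(h,(0,170,150),(4,255,255));k,l,st,ce=cv2.connectedComponentsWithStats(m);print([(st[i].tolist(),ce[i]) for i in range(1,k) if st[i][4]>50])
for r in range(90,135,3):
    x=np.flatnonzero(cv2.inRange(h,(100,130,30),(130,255,255))[r]);print(r,len(x),(x.min(),x.max()) if len(x) else 0)
cv2.imwrite("pics/w5.png",np.clip(im*1.6,0,255).astype(np.uint8)[:,:,::-1])
E
```

```text
[0.5651 0.1632 0.4029] [[-0.9979  0.0642  0.    ]
 [ 0.0642  0.9979 -0.    ]
 [-0.     -0.     -1.    ]]
[-0.0211 -0.0249 -0.0289 -0.0366 -0.0359 -0.0481 -0.0433 -0.0429 -0.0434 -0.038  -0.0343 -0.0354 -0.0288 -0.0242 -0.0191 -0.0159 -0.0068 -0.008
  0.0061 -0.0044 -0.0119 -0.0189 -0.0157 -0.028 ] [-0.004  -0.0192  5.6969 -0.0257] 0.0037479495067853003
[([300, 189, 31, 22, 638], array([314.8621, 199.2712]))]
90 0 0
93 0 0
96 0 0
99 0 0
102 0 0
105 0 0
108 0 0
111 169 (np.int64(231), np.int64(399))
114 153 (np.int64(231), np.int64(399))
117 19 (np.int64(231), np.int64(399))
120 19 (np.int64(232), np.int64(399))
123 19 (np.int64(232), np.int64(399))
126 19 (np.int64(232), np.int64(399))
129 19 (np.int64(232), np.int64(399))
132 0 0
```

View pics/w5.png

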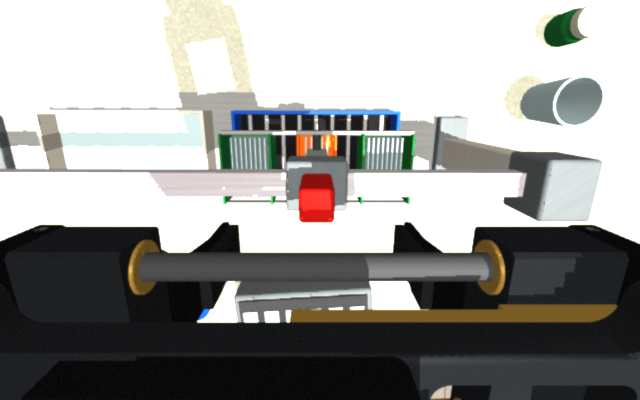

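The wrist view has the blue tray's rim centre at column 315 and the block at column 315–316, so the trolley is centred to within about 2 mm. It is released, and the carrier's amplitude is about 0.02 rad.

```bash
python3 -c "
from rig import job
print(job.hand_in())"
```

```text
the job is handed in; nothing more can be done
None
```

The job is handed in, with no verdict returned: I measured the carrier rocking at about ±0.39 rad (22°) over the rinse tray, then calmed to about ±0.02 rad and left released over the drain tray, within about 2 mm of its middle in the last wrist picture.

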